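# Clip the rinsed basket to the drying eye and blow it dry in two stages

### The arm

A 6-joint arm with a two-finger parallel gripper is mounted at the origin on a cart in front of the work surface, level with it; the furniture and walls round the work are solid. World frame = base frame: x ahead of the robot, y to its left, z up, the work surface at z = 0. Lengths are in m, angles in degrees, forces in N, time in s.
With the tool pointing down it reaches from about 0.325 to 1 m from the base axis. Payload 5.1 kg.
Tool frame: the origin (TCP) lies at the very end of the fingers, on their centre line; the grasp point (between the pads) lies 19 mm behind it (robot.grip_depth is the z of the grasp point in the tool frame, in m); z points along the fingers, y is the line along which they close (so a half turn about z gives the same grasp; the last joint's range is limited). The gripper opens to 85 mm and grips with 20 to 120 N. Pads are 22 mm wide; open, the fingers measure 114 mm over their backs; the gripper's body (76 mm by 85 mm) begins 54 mm behind the grasp point. The pads swing forward as they close: fully open they stand 13 mm farther back than shut.
Start: joints at [-4.733, 7.093, 94.555, -0, 78.352, -4.733], TCP at [0.65, -0, 0.231] pointing down, gripper open.
Joint ranges: [-149.61, 149.61], [-58.7, 133.49], [1.44, 155.28], [-77.14, 257.14], [18.33, 153.61], [-166.67, 166.67]. Speed limits (degrees/s): [147.25, 147.25, 180, 180, 180, 180].

### API

Orientations are given as a 3x3 rotation matrix whose columns are the frame's x, y, z axes.
In Python, from rig import robot gives the robot as it stands.
- The arm moves only by the tool jog_arm, never from a script. Its argument "motion" is a list that holds one entry, the list of rows, each a list of 5 numbers: the finger opening in m, from 0 to 0.0854, then the shift along the tool's x, y, z in m, then the turn about the tool's z in degrees. In form: [[[hand, tx, ty, tz, yaw], ...]]. A call has 1 to 20 rows; each row is the pose to reach, as a shift and turn from the pose commanded when the call began, along the tool's axes at that moment; what a row does not reach only later rows make up. A row lasts 1/12 s, in which the tool goes at most 41.7 mm and 7.16 degrees, less where a joint would pass 70% of its speed; a pose out of reach is approached as far as the arm can. A call with a gripper value outside its range is refused whole. The fingers move at their own pace and stop on an object; the grip force is fixed at half the most. Time passes only in rows, so rows that repeat a pose let the fingers close. It gives the time, the measured TCP pose, the force, the opening and the grip force at its end, in the units of the state.
- robot.get_state(): the state, without advancing time (a new reading comes with each control period).
- robot.capture(name): name is "scene" or "side" or "wrist"; returns a dict with "color" (384x512x3 uint8, blue, green, red), "depth" (384x512 float32, m along the optical axis (not along the pixel's ray), 0 where there is no reading), "fx", "fy", "cx", "cy" (pixels), "k1" (the pictures are not rectified: a ray, as slopes to the right and down, at radius r is drawn at 1 + k1 r^2 times it, then the intrinsics apply), "T" (4x4, takes a point from camera to world coordinates). Camera axes: x right, y down, z forward; pixel columns grow to the right and rows downward; lengths in m; the calibration is good to about 2 mm. A picture is of the moment at which its call begins.
- robot.close_job(): hands the job in; it is judged then, once.
The state is a dict: "time_s": time; "joint_positions": joint angles; "dq": joint speeds; "tau": joint torques, N m; "ee_pos": TCP position; "ee_rot": TCP orientation; "wrist_force": force on the tool from outside, world axes, zero at the start; "wrist_torque": the same for the moment, N m; "gripper_width": finger opening in m; "grip_force": force on a finger pad.
Only numpy, scipy, OpenCV 4.12 (cv2) and the standard library are available. Lean on these libraries where they do the work, as an engineer would, in place of code of your own. Each camera call takes 0.05 s, during which the arm holds its last target. There are 200 camera calls.

### The job

Dry the rinsed castings: clip the wire basket onto the steel eye of the drying stand by pressing its snap hook down over the bar until the gate springs shut behind it, and let it hang there. Then blow it dry with the stand's air gun: squeeze the lever up to its pressure point and keep it on that gentle first stage for about one second so that the drops do not spatter, squeeze on through to the full second stage for about one second, and let the lever go. Do not disturb the water jar or the red tin.

Things in the scene. Friction and masses are not known exactly. Their poses are not given: they have to be found in the camera images.
- basket_grip (a point): Centre of the black grip (24 x 12 x 30 mm in x, y, z) atop a loose wire basket, 76 mm across, 189 mm tall, 0.25 kg, standing upright; 173.5 mm above its underside. Grasp across y (12 mm). Axes are the basket's: z up, x from hook shank to hook tip. The basket's bail and hook lie below the grip; the ring castings in it are fixed.
- hook_seat (a point): Where the eye's bar comes to lie when the basket hangs: under the arch of the snap hook, 28.5 mm below basket_grip, same axes. The 7 mm hook lies in the x-z plane: shank at x = -14.5 mm, tip at x = +14.5 mm ending 28 mm below hook_seat. Its mouth, 22 mm wide, opens downwards; below the tip 17 mm are free for a bar to come in from +x.
- gate (a joint): Sprung gate across the hook's mouth, hinged on the shank 23 mm below hook_seat; rad, 0 = shut, up to 1.35 pushed up into the hook; springs shut. Pushing the hook down on the bar takes 2 to 6 N, more than the basket's weight; the bar is past the gate within 4 mm of hook_seat, most easily with the bar 2 to 4 mm to +x of it.
- eye_bar (a point): Middle of the front bar of the fixed eye, 200 mm above the table: a level U of 8 mm steel rod, front bar along y, 52 mm clear between its legs, which run 88 mm back to a splash sheet (230 mm high). The hook's tip goes inside the U, the shank stays in front. Axes are the stand's: z up, +x away from the robot, +y left. In front and below it is open.
- gun_grip (a point): Point on the air gun's axis at which to squeeze, 85 mm up; the stand's axes. The fixed straight body, 22 mm thick along u, lies along y from -43 to +75 mm. Rolled 35 degrees: the lever moves along u = (cos 35, 0, sin 35). Come in along (sin 35, 0, -cos 35), a finger behind the body (face at u = +11 mm), one outside the lever. Splash sheet 88 mm behind.
- lever_pad (a point): Middle of the lever's outer face where a finger presses, abreast of gun_grip, on the robot's side of the gun and lower; it moves with the lever (16 mm wide). It lies at u = -29.5 mm from gun_grip at rest, -23 mm at the pressure point, -16.5 mm fully squeezed. Rest width over lever and body 41 mm.
- lever (a joint): Air gun lever, rad, hinged 70 mm from gun_grip towards the nozzle (+y): 0 at rest; 0.1 rad moves it 7 mm at gun_grip. First stage to the pressure point at 0.10 (2 to 3.5 N at gun_grip); there it meets the main valve pin and needs 13.5 N to go on; second stage from there to the stop at 0.19 (17 N). Springs back when let go.
- valve_pin (a joint): Main valve pin between lever and gun body, m: 0 = shut; the lever pushes it in only in the second stage, to about 0.004 at the stop.
- station: The fixed drying stand: steel drip tray 170 x 380 mm, rim 14 mm high, aluminium splash sheet along its back, eye on the left, air gun on the right with its nozzle towards the hanging basket. Origin on the table: eye_bar is at (0, 110, 200) mm, gun_grip at (0, -112, 85) mm in its frame.
- water_jar: Faceted glass jar with rinsing water, 75 mm across, 99 mm tall, loose; origin at its underside. Leave it alone.
- red_tin: Round red tin with a pale lid, 45 mm across, 50 mm tall, loose; origin at its underside. Leave it alone.

How it is judged:
By the outcome, as a careful person would: the job done as asked, in the order asked, and still so for the second after the job is handed in, with the robot touching nothing.
It also fails if it takes over 67 s, if anything falls off the work surface, if the arm or the gripper's body presses on something with over 40 N, if the wrist force passes 120 N, or if a joint passes its speed limit or range.

## Working session

There is one attempt and no reset: what is moved stays moved. The work goes in short steps, Python scripts to look and compute and a tool call to move; the robot and the scene stay as the last step left them, time stands still between calls to the robot, and variables do not carry over. Pictures are saved under pics/ and viewed, at most 12 in all, crops included, and the job is handed in when it is done.

Besides the shell and the picture viewer there is one more tool, called after ">>>" as name(argument=value, ...), one argument or row to a line, values as JSON. jog_arm: Moves the arm, as the interface text tells. Its arguments: {"type":"object","properties":{"motion":{"type":"array","items":{"type":"array","items":{"type":"array","items":{"type":"number"}}}}},"required":["motion"]}

```bash
mkdir -p pics; python3 - <<'E'
from rig import robot
import cv2,numpy as np
s=robot.get_state();print(s['time_s'],s['ee_pos'],np.round(s['ee_rot'],3),getattr(robot,'grip_depth',None))
ims=[]
for n in("scene","side","wrist"):
    c=robot.capture(n);np.savez('c0_'+n,**c);print(n,c['fx'],c['cx'],c['cy'],c['k1'],np.round(c['T'],3).tolist())
    ims.append(c['color'])
cv2.imwrite('pics/a.png',cv2.resize(ims[0],(768,576)));cv2.imwrite('pics/b.png',cv2.resize(ims[1],(768,576)))
E
```

```text
0.0 [6.49397185e-01 3.64502249e-05 2.30080185e-01] [[-0.     1.    -0.002]
 [ 1.     0.     0.   ]
 [ 0.    -0.002 -1.   ]] -0.0187
scene 460.9973323381457 258.67691437141775 186.4105788012733 -0.16582620746178878 [[0.804, -0.32, 0.501, -0.361], [-0.595, -0.444, 0.67, -1.111], [0.008, -0.837, -0.547, 1.02], [0.0, 0.0, 0.0, 1.0]]
side 477.59220146319313 261.6195866155282 193.81317290534528 -0.1377992870088596 [[0.982, -0.098, 0.161, 0.207], [-0.189, -0.469, 0.863, -1.407], [-0.009, -0.878, -0.479, 0.896], [0.0, 0.0, 0.0, 1.0]]
wrist 303.0823967765526 259.58940811658385 195.93191998171594 -0.05090247837688444 [[1.0, -0.001, -0.001, 0.65], [-0.001, -0.958, -0.285, 0.073], [-0.001, 0.285, -0.958, 0.373], [0.0, 0.0, 0.0, 1.0]]
```

View pics/a.png

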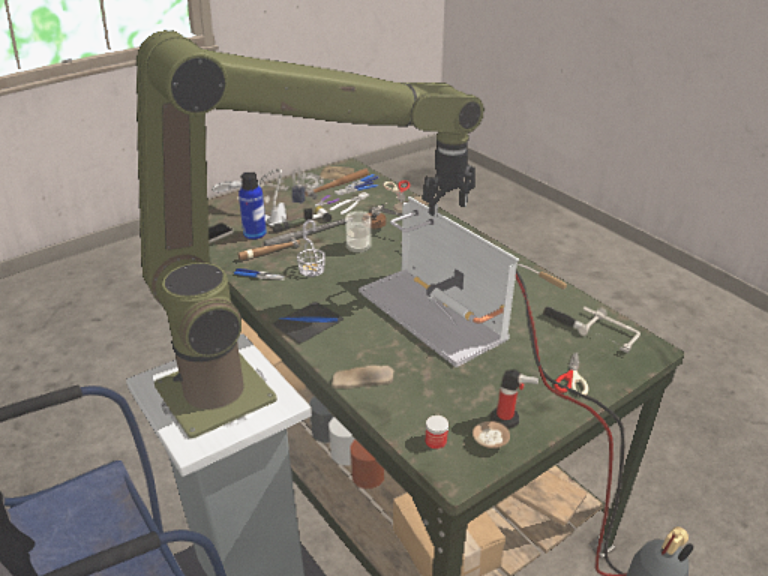

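View pics/b.png

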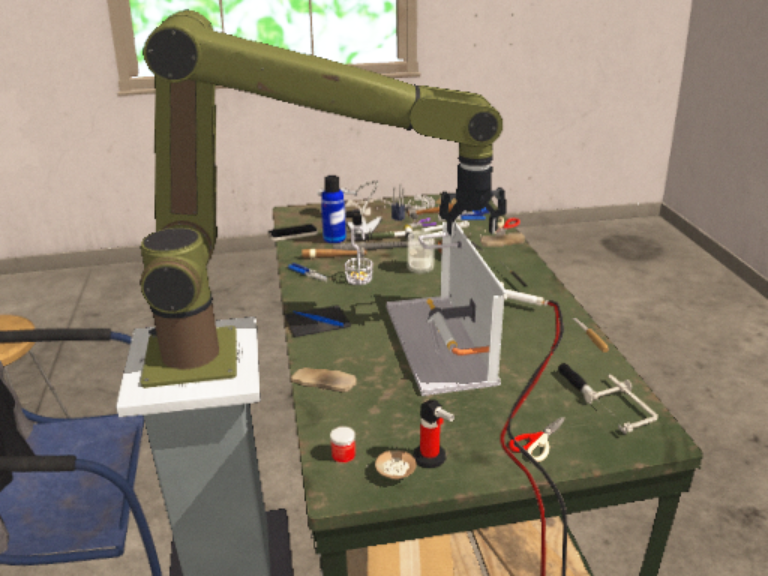

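The two views show the basket at scene (311,262)/side (359,270), the stand at scene (450,290), the jar at scene (358,230), and the tin at scene (436,432).

```bash
cat > h.py <<'E'
import numpy as np,cv2
def load(n):return dict(np.load(n))
def K(c):return np.array([[c['fx'],0,c['cx']],[0,c['fy'],c['cy']],[0,0,1.]])
def D(c):return np.array([c['k1'],0,0,0,0],float)
def ray(c,u,v):
    p=cv2.undistortPoints(np.array([[[u,v]]],float),K(c),D(c))[0,0]
    d=c['T'][:3,:3]@np.array([p[0],p[1],1]);return c['T'][:3,3],d
def plane(c,u,v,z):
    o,d=ray(c,u,v);return o+d*(z-o[2])/d[2]
def two(c1,p1,c2,p2):
    o1,d1=ray(c1,*p1);o2,d2=ray(c2,*p2)
    t=np.linalg.lstsq(np.c_[d1,-d2],o2-o1,rcond=None)[0]
    a,b=o1+d1*t[0],o2+d2*t[1];return (a+b)/2,np.linalg.norm(a-b)
def proj(c,P):
    T=np.linalg.inv(c['T']);r=cv2.Rodrigues(T[:3,:3])[0]
    return cv2.projectPoints(np.array(P,float).reshape(-1,1,3),r,T[:3,3],K(c),D(c))[0].reshape(-1,2)
def cloud(c):
    h,w=c['depth'].shape;g=np.mgrid[0:h,0:w];uv=np.stack([g[1],g[0]],-1).reshape(-1,1,2).astype(float)
    p=cv2.undistortPoints(uv,K(c),D(c)).reshape(h,w,2);z=c['depth'][...,None]
    q=np.concatenate([p*z,z],-1);return q@c['T'][:3,:3].T+c['T'][:3,3]
def crop(c,x,y,w,h,s):return cv2.resize(c['color'][y:y+h,x:x+w],None,fx=s,fy=s,interpolation=cv2.INTER_CUBIC)
E
python3 - <<'E'
from h import *
s,d,w=[load(f'c0_{n}.npz') for n in('scene','side','wrist')]
A=np.hstack([crop(s,180,135,65,60,6),crop(d,215,140,65,60,6)])
B=np.hstack([crop(s,235,125,130,80,3),crop(d,250,140,130,80,3)])
cv2.imwrite('pics/c.png',np.vstack([A,B]));cv2.imwrite('pics/w.png',cv2.resize(w['color'],(768,576)))
for n,c in(('s',s),('d',d)):
    P=cloud(c);ok=(c['depth']>0)
    m=ok&(P[...,2]>.12)&(P[...,2]<.228)&(P[...,0]>.5)&(P[...,0]<1)&(abs(P[...,1])<.35)
    for lab,mm in(('sheet',m),('basket',ok&(P[...,2]>.03)&(P[...,2]<.2)&(P[...,0]<.62)&(P[...,0]>.3)&(P[...,1]>0.05)&(P[...,1]<.5))):
        q=P[mm];print(n,lab,len(q),q.min(0).round(3),q.max(0).round(3),np.median(q,0).round(3))
    print(P[180,210],P[175,240])
E
```

```text
s sheet 2003 [ 0.544 -0.245  0.12 ] [0.651 0.145 0.228] [ 0.639 -0.064  0.178]
s basket 497 [0.305 0.051 0.03 ] [0.62  0.477 0.2  ] [0.575 0.302 0.077]
[0.43097215 0.28049303 0.01095776] [ 0.56346008  0.25677762 -0.00112039]
d sheet 1292 [ 0.547 -0.248  0.12 ] [0.65  0.144 0.228] [ 0.641 -0.065  0.179]
d basket 455 [0.397 0.051 0.03 ] [0.62  0.373 0.2  ] [0.579 0.3   0.078]
[0.32154573 0.36788698 0.00160821] [4.50965293e-01 3.91146224e-01 1.70922764e-04]
```

View pics/c.png

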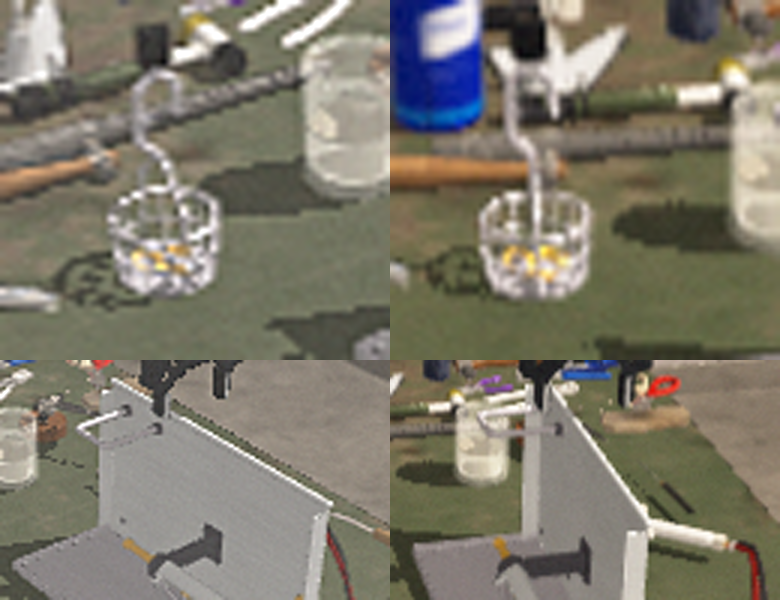

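View pics/w.png

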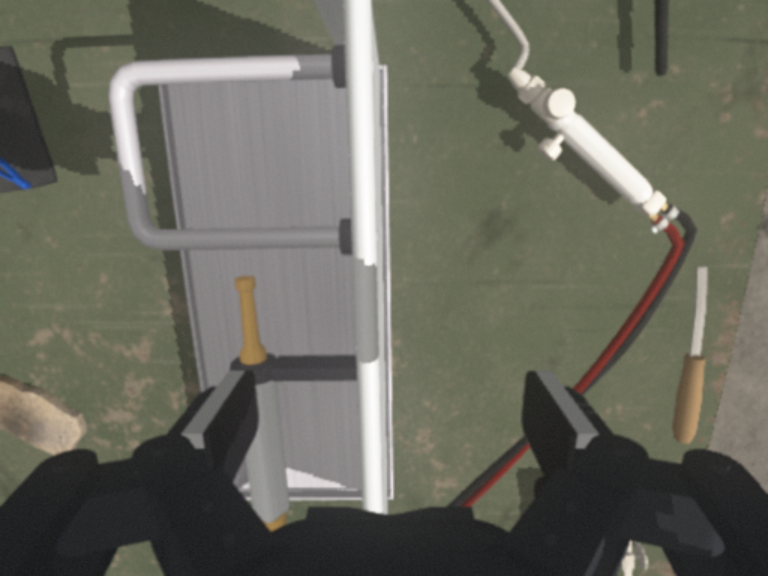

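The wrist view shows the eye's front bar at about (118..140, 95..225), legs to the sheet at x≈360, and the gun at (260,430). The crop shows the black grip at crop (152,46) in scene and (530,34) in side.

```bash
python3 - <<'E'
from h import *
s,d,w=[load(f'c0_{n}.npz') for n in('scene','side','wrist')]
print('grip',two(s,(205.3,142.7),d,(238.2,145.7)))
def grip(c,x,y,ww,h):
    r=c['color'][y:y+h,x:x+ww].max(2)<45;n,l,st,ce=cv2.connectedComponentsWithStats(r.astype(np.uint8))
    print([(st[i].tolist(),(ce[i]+[x,y]).round(1)) for i in range(1,n) if st[i,4]>12])
grip(s,198,136,16,14);grip(d,230,138,18,16)
for n,c in(('s',s),('d',d)):
    P=cloud(c);ok=c['depth']>0
    m=ok&(P[...,2]>.05)&(P[...,2]<.215)&(P[...,0]>.6)&(P[...,0]<.68)&(P[...,1]>-.23)&(P[...,1]<.13)
    q=P[m]
    for _ in range(4):
        a=np.polyfit(q[:,1],q[:,0],1);r=q[:,0]-np.polyval(a,q[:,1]);q=q[abs(r)<max(.003,2*abs(np.median(r)))]
    print(n,'sheet front x=a y+b',a,'yaw',np.degrees(np.arctan(-a[0])),len(q))
P=cloud(w)
m=(w['depth']>0)&(P[...,2]>.18)&(P[...,2]<.215)&(P[...,0]<.63)&(P[...,1]>.0);q=P[m]
print('eye cloud',len(q),q.min(0),q.max(0))
# bar: front edge columns at rows via cloud mask
for v in range(55,155,8):
    u=np.where(m[v])[0]
    if len(u):
        print(v,u.min(),u.max(),plane(w,u.min(),v,.2).round(4),plane(w,u.max(),v,.2).round(4))
# sheet top edge line in wrist
t=(w['depth']>0)&(P[...,2]>.222)&(P[...,2]<.236);q=P[t];
a=np.polyfit(q[:,1],q[:,0],1);print('top',a,len(q),q.min(0),q.max(0),q.mean(0))
E
```

```text
grip (array([0.43674308, 0.31102879, 0.16834874]), np.float64(0.0004104280897082069))
[]
[([1, 3, 10, 9, 55], array([236.1, 144.7]))]
s sheet front x=a y+b [-0.01727989  0.63849557] yaw 0.9899662882960735 1747
d sheet front x=a y+b [-0.0153529   0.64076719] yaw 0.879587401035455 1167
eye cloud 5728 [0.54923267 0.0393313  0.19694148] [0.62997974 0.10822489 0.20576409]
55 73 129 [0.5496 0.1003 0.2   ] [0.5804 0.0995 0.2   ]
63 72 88 [0.5485 0.0963 0.2   ] [0.5574 0.096  0.2   ]
71 74 89 [0.549  0.0922 0.2   ] [0.5574 0.0919 0.2   ]
79 74 89 [0.5484 0.088  0.2   ] [0.5569 0.0878 0.2   ]
87 76 91 [0.5489 0.0838 0.2   ] [0.5574 0.0836 0.2   ]
95 77 92 [0.5488 0.0796 0.2   ] [0.5574 0.0794 0.2   ]
103 79 93 [0.5493 0.0753 0.2   ] [0.5574 0.0751 0.2   ]
111 79 94 [0.5486 0.071  0.2   ] [0.5573 0.0708 0.2   ]
119 81 95 [0.5491 0.0666 0.2   ] [0.5573 0.0664 0.2   ]
127 82 96 [0.549  0.0621 0.2   ] [0.5572 0.062  0.2   ]
135 83 98 [0.5489 0.0576 0.2   ] [0.5578 0.0575 0.2   ]
143 85 99 [0.5494 0.0531 0.2   ] [0.5577 0.053  0.2   ]
151 87 224 [0.5499 0.0484 0.2   ] [0.6296 0.048  0.2   ]
top [-0.01354294  0.64215213] 5478 [ 0.63666425 -0.06079147  0.22481609] [0.64656785 0.11702626 0.23168623] [0.64157593 0.04254608 0.2290251 ]
```

>>> jog_arm(
  motion=[
    [[0.0854,0,0,-0.03,0],[0.0854,0.03,-0.02,-0.07,0],[0.0854,0.07,-0.05,-0.07,0],[0.0854,0.1,-0.08,-0.07,0],[0.0854,0.13,-0.105,-0.07,0],[0.0854,0.16,-0.13,-0.07,0],[0.0854,0.19,-0.155,-0.07,0],[0.0854,0.22,-0.18,-0.07,0],[0.0854,0.25,-0.2,-0.07,0],[0.0854,0.27,-0.213,-0.07,0],[0.0854,0.27,-0.213,-0.07,0],[0.0854,0.27,-0.213,-0.07,0],[0.0854,0.27,-0.213,-0.07,0]],
  ],
)

```text
time_s: 1.23
ee_pos: [0.437, 0.2697, 0.3011]
ee_rot: [[-0.0, 1.0, -0.0], [1.0, 0.0, -0.001], [-0.001, -0.0, -1.0]]
wrist_force: [-0.2, 0.2, 1.0]
gripper_width: 0.085
grip_force: 0.0
```

```bash
python3 - <<'E'
from rig import robot
from h import *
st=robot.get_state();print(st['time_s'],st['ee_pos'],np.round(st['ee_rot'],3).tolist(),st['wrist_force'])
c=robot.capture('wrist');np.savez('c1_wrist',**c)
u,v=proj(c,[.437,.311,.17])[0];print(u,v)
cv2.imwrite('pics/d.png',np.hstack([cv2.resize(c['color'],(512,384)),cv2.resize(crop(c,int(max(0,u-40)),int(max(0,v-55)),80,110,3),(279,384))]))
P=cloud(c)
q=(c['depth']>0)&(P[...,2]>.165)&(P[...,2]<.2)&(abs(P[...,0]-.437)<.05)&(abs(P[...,1]-.311)<.05)
ys,xs=np.where(q);print(len(xs),P[q].min(0),P[q].max(0),np.median(P[q],0))
r=cv2.minAreaRect((P[q][:,:2]*1000).astype(np.float32));print(r)
E
```

```text
1.2333 [0.43703031 0.26974218 0.30109626] [[-0.0, 1.0, -0.0], [1.0, 0.0, -0.001], [-0.001, -0.0, -1.0]] [-0.21319238  0.20518692  1.04001627]
258.8542267835143 142.23144925050556
411 [0.42082721 0.29642071 0.16502404] [0.44482758 0.30866286 0.18998076] [0.43288803 0.30394475 0.18723007]
((432.732421875, 302.5587158203125), (12.055276870727539, 23.975997924804688), 85.75394439697266)
```

View pics/d.png

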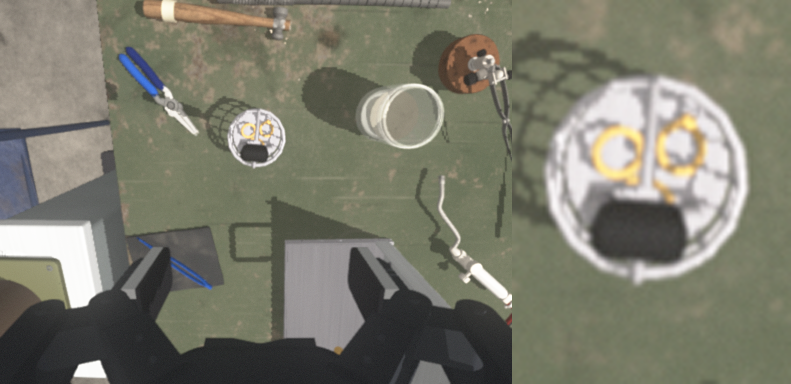

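The picture shows the black grip at (255,153) over the basket, jar at (412,115), clear of the approach. Turn and position above the grip.

>>> jog_arm(
  motion=[
    [[0.05,0.005,-0.001,0.01,-7.15],[0.05,0.01,-0.002,0.02,-14.3],[0.05,0.015,-0.003,0.03,-21.45],[0.05,0.02,-0.0043,0.04,-28.6],[0.05,0.025,-0.0043,0.05,-35.75],[0.05,0.033,-0.0043,0.06,-42.9],[0.05,0.033,-0.0043,0.07,-50],[0.05,0.033,-0.0043,0.07,-57.1],[0.05,0.033,-0.0043,0.075,-64.2],[0.05,0.033,-0.0043,0.075,-71.3],[0.05,0.033,-0.0043,0.075,-78.4],[0.05,0.033,-0.0043,0.075,-85.75],[0.05,0.033,-0.0043,0.075,-85.75],[0.05,0.033,-0.0043,0.075,-85.75],[0.05,0.033,-0.0043,0.075,-85.75]],
  ],
)

```text
time_s: 2.53
ee_pos: [0.4332, 0.3023, 0.2262]
ee_rot: [[-0.997, 0.078, -0.0], [0.078, 0.997, -0.0], [0.0, -0.0, -1.0]]
wrist_force: [-0.1, -0.6, 0.3]
gripper_width: 0.0497
grip_force: 0.0
```

```bash
python3 - <<'E'
from rig import robot
from h import *
st=robot.get_state();print(st['time_s'],st['ee_pos'],np.round(st['ee_rot'],3).tolist(),st['joint_positions'])
c=robot.capture('wrist');np.savez('c2_wrist',**c)
P=cloud(c)
q=(c['depth']>0)&(P[...,2]>.183)&(P[...,2]<.195)&(abs(P[...,0]-.433)<.02)&(abs(P[...,1]-.302)<.012)
print(q.sum(),P[q].min(0),P[q].max(0),cv2.minAreaRect((P[q][:,:2]*1000).astype(np.float32)))
cv2.imwrite('pics/e.png',c['color'])
E
```

```text
2.5333 [0.43321918 0.30232449 0.22621188] [[-0.997, 0.078, -0.0], [0.078, 0.997, -0.0], [0.0, -0.0, -1.0]] [ 2.90889983e+01 -8.28871051e+00  1.10309883e+02 -5.56176628e-03
  7.79892529e+01 -5.64309572e+01]
614 [0.4199299  0.29547349 0.18329402] [0.44326742 0.30837883 0.19002621] ((431.597900390625, 301.960693359375), (11.83442497253418, 23.234909057617188), 85.91328430175781)
```

View pics/e.png

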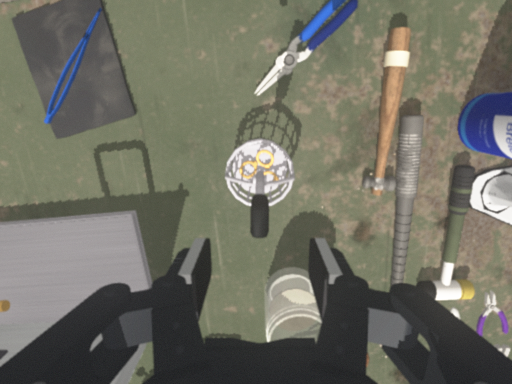

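The grip (260,215) is centred between the fingers. I descend and close.

>>> jog_arm(
  motion=[
    [[0.05,0.0005,0,0.02,0],[0.05,0.001,0,0.04,0],[0.05,0.001,0,0.055,0],[0.05,0.001,0,0.0675,0],[0.05,0.001,0,0.0675,0],[0.03,0.001,0,0.0675,0],[0.0,0.001,0,0.0675,0],[0.0,0.001,0,0.0675,0],[0.0,0.001,0,0.0675,0],[0.0,0.001,0,0.0675,0],[0.0,0.001,0,0.0675,0],[0.0,0.001,0,0.0675,0],[0.0,0.001,0,0.0675,0]],
  ],
)

```text
time_s: 3.67
ee_pos: [0.4326, 0.3034, 0.1603]
ee_rot: [[-0.997, 0.074, 0.002], [0.074, 0.997, 0.001], [-0.002, 0.001, -1.0]]
wrist_force: [0.6, -0.8, 5.6]
gripper_width: 0.0108
grip_force: 59.6
```

>>> jog_arm(
  motion=[
    [[0.0,0,0,-0.015,0],[0.0,0,0,-0.04,0],[0.0,0,0,-0.065,0],[0.0,0,-0.005,-0.085,0],[0.0,-0.005,-0.02,-0.093,-0.5],[0.0,-0.012,-0.04,-0.093,-1],[0.0,-0.019,-0.06,-0.093,-1.5],[0.0,-0.026,-0.08,-0.093,-2],[0.0,-0.033,-0.1,-0.093,-2.5],[0.0,-0.04,-0.12,-0.093,-3],[0.0,-0.047,-0.14,-0.093,-3.5],[0.0,-0.054,-0.16,-0.093,-4],[0.0,-0.061,-0.18,-0.093,-4.5],[0.0,-0.068,-0.2,-0.093,-5],[0.0,-0.074,-0.215,-0.093,-5],[0.0,-0.077,-0.224,-0.093,-5],[0.0,-0.077,-0.224,-0.093,-5],[0.0,-0.077,-0.224,-0.093,-5],[0.0,-0.077,-0.224,-0.093,-5]],
  ],
)

```text
time_s: 5.25
ee_pos: [0.4915, 0.0747, 0.2514]
ee_rot: [[-1.0, -0.014, -0.001], [-0.014, 1.0, 0.001], [0.001, 0.001, -1.0]]
wrist_force: [-0.7, 1.6, -3.5]
gripper_width: 0.0112
grip_force: 58.7
```

```bash
python3 - <<'E'
from rig import robot
from h import *
st=robot.get_state();print(st['time_s'],st['ee_pos'],np.round(st['ee_rot'],3).tolist(),st['wrist_force'])
C={}
for n in('scene','side','wrist'):
    c=robot.capture(n);np.savez('c3_'+n,**c);C[n]=c
E=st['ee_pos'];tip=[E[0]+.0145,E[1],E[2]+.0132-.0565]
out=[]
for n,c in C.items():
    u,v=proj(c,[.535,.074,.21])[0].astype(int);w,h=(110,120) if n!='wrist' else (260,284)
    x=max(0,min(512-w,u-w//2));y=max(0,min(384-h,v-h//2));out.append(cv2.resize(crop(c,x,y,w,h,3),(264,288)));print(n,x,y,w,h,'tip',proj(c,tip)[0],'bar',proj(c,[.5533,.074,.2])[0])
cv2.imwrite('pics/f.png',cv2.resize(np.hstack(out),(792,288)))
P=cloud(C['wrist']);q=P[(C['wrist']['depth']>0)&(P[...,2]>.19)&(P[...,2]<.21)&(P[...,0]>.54)&(P[...,0]<.64)&(P[...,1]>.0)&(P[...,1]<.15)]
print('eye',len(q),q.min(0),q.max(0))
b=q[(q[:,0]<.57)&(abs(q[:,1]-.074)<.02)]
if len(b):print('bar',len(b),b.min(0),b.max(0))
E
```

```text
5.25 [0.49147721 0.0746839  0.25138364] [[-1.0, -0.014, -0.001], [-0.014, 1.0, 0.001], [0.001, 0.001, -1.0]] [-0.68721692  1.59762981 -3.47091382]
scene 206 89 110 120 tip [254.57482151 152.30096311] bar [265.03086488 150.67177552]
side 220 98 110 120 tip [267.48893313 159.45801733] bar [280.80632468 160.48679391]
wrist 127 100 260 284 tip [259.23759106 240.30361063] bar [257.49165811 293.68741625]
eye 12 [0.55167467 0.06704689 0.20288841] [0.55575097 0.0840179  0.20502369]
bar 12 [0.55167467 0.06704689 0.20288841] [0.55575097 0.0840179  0.20502369]
```

View pics/f.png

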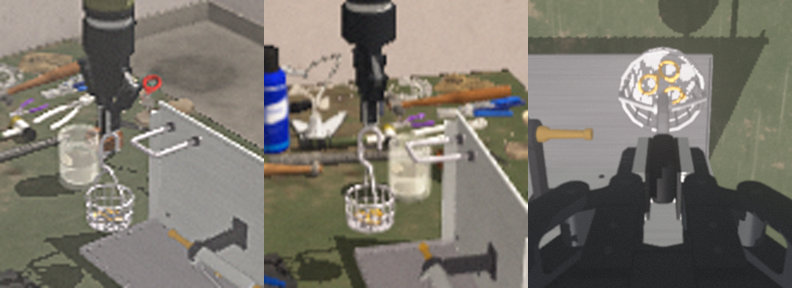

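The hook tip in the side crop at (378,150) lies level with its predicted spot, just above the bar and in front of it. I move in.

>>> jog_arm(
  motion=[
    [[0.0,-0.01,0,0,0],[0.0,-0.02,-0.0015,0,0],[0.0,-0.03,-0.0015,0,0],[0.0,-0.038,-0.0015,0,0],[0.0,-0.045,-0.0015,0,0],[0.0,-0.052,-0.0015,0,0],[0.0,-0.059,-0.0015,0,0],[0.0,-0.059,-0.0015,0,0],[0.0,-0.059,-0.0015,0,0],[0.0,-0.059,-0.0015,0,0]],
  ],
)

```text
time_s: 6.23
ee_pos: [0.5507, 0.0732, 0.2517]
ee_rot: [[-1.0, -0.013, -0.001], [-0.013, 1.0, 0.0], [0.001, 0.0, -1.0]]
wrist_force: [-0.0, -0.6, -2.7]
gripper_width: 0.0106
grip_force: 58.7
```

```bash
python3 - <<'E'
from rig import robot
from h import *
st=robot.get_state();print(st['time_s'],st['ee_pos'],st['wrist_force'],st['wrist_torque'])
out=[]
for n,(x,y) in dict(scene=(225,110),side=(240,115)).items():
    c=robot.capture(n);np.savez('c4_'+n,**c);out.append(crop(c,x,y,66,75,6));print(proj(c,[[.5533,.074,.2],[.5648,.074,.208]]))
cv2.imwrite('pics/g.png',np.hstack(out))
E
```

```text
6.2333 [0.5507242  0.07322738 0.25171075] [-0.03362141 -0.58436616 -2.68700063] [ 0.0171472  -0.01479467 -0.01816638]
[[265.03086488 150.67177552]
 [267.5403659  147.90152378]]
[[280.80632468 160.48679391]
 [284.04070596 158.11906162]]
```

View pics/g.png

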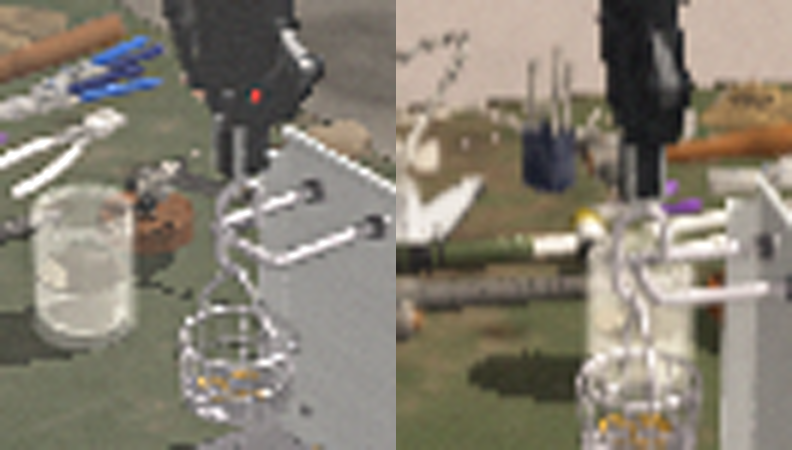

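The hook sits over the bar with its tip inside the U and no contact force. I press down.

>>> jog_arm(
  motion=[
    [[0.0,0,0,0.004,0],[0.0,0,0,0.008,0],[0.0,0,0,0.012,0],[0.0,0,0,0.015,0],[0.0,0,0,0.018,0],[0.0,0,0,0.021,0],[0.0,0,0,0.024,0],[0.0,0,0,0.027,0],[0.0,0,0,0.029,0],[0.0,0,0,0.031,0],[0.0,0,0,0.031,0]],
  ],
)

```text
time_s: 7.25
ee_pos: [0.5497, 0.0732, 0.2191]
ee_rot: [[-1.0, -0.013, -0.004], [-0.013, 1.0, -0.0], [0.004, -0.0, -1.0]]
wrist_force: [-3.9, 0.2, -1.7]
gripper_width: 0.0111
grip_force: 58.9
```

>>> jog_arm(
  motion=[
    [[0.0,0,0,0.001,0],[0.0,0,0,0.002,0],[0.0,0,0,0.003,0],[0.0,0,0,0.004,0],[0.0,0,0,0.005,0],[0.0,0,0,0.005,0]],
  ],
)

```text
time_s: 7.75
ee_pos: [0.5516, 0.0732, 0.2159]
ee_rot: [[-1.0, -0.013, 0.002], [-0.013, 1.0, 0.0], [-0.002, 0.0, -1.0]]
wrist_force: [-0.4, -0.1, -2.7]
gripper_width: 0.011
grip_force: 58.9
```

>>> jog_arm(
  motion=[
    [[0.0,0,0,0.001,0],[0.0,0,0,0.002,0],[0.0,0,0,0.003,0],[0.0,0,0,0.003,0],[0.0,0,0,0.003,0]],
  ],
)

```text
time_s: 8.17
ee_pos: [0.5519, 0.0732, 0.2151]
ee_rot: [[-1.0, -0.013, 0.003], [-0.013, 1.0, 0.0], [-0.003, -0.0, -1.0]]
wrist_force: [-1.3, 0.9, 6.0]
gripper_width: 0.011
grip_force: 60.0
```

Seated: contact force now upward. I release and lift clear.

>>> jog_arm(
  motion=[
    [[0.0,0,0,-0.001,0],[0.02,0,0,-0.001,0],[0.03,0,0,-0.001,0],[0.04,0,0,-0.001,0],[0.04,0,0,-0.001,0],[0.04,0,0,-0.003,0],[0.04,0,0,-0.01,0],[0.04,0,0,-0.02,0],[0.04,0,0,-0.035,0],[0.04,0,0,-0.06,0],[0.04,0,0,-0.09,0],[0.04,0,0,-0.1,0],[0.04,0,0,-0.1,0]],
  ],
)

```text
time_s: 9.25
ee_pos: [0.5527, 0.0733, 0.3181]
ee_rot: [[-1.0, -0.013, 0.009], [-0.013, 1.0, 0.0], [-0.009, 0.0, -1.0]]
wrist_force: [0.1, -0.4, -0.4]
gripper_width: 0.0402
grip_force: 0.0
```

```bash
python3 - <<'E'
from rig import robot
from h import *
st=robot.get_state();print(st['time_s'],st['ee_pos'],np.round(st['ee_rot'],3).tolist(),st['wrist_force'])
out=[]
for n,(x,y) in dict(scene=(225,110),side=(240,115)).items():
    c=robot.capture(n);np.savez('c5_'+n,**c);out.append(crop(c,x,y,66,75,6))
cv2.imwrite('pics/h.png',np.hstack(out))
s,w=load('c0_side.npz'),load('c0_wrist.npz')
# gun body from initial wrist+side/scene clouds
for n in('scene','side'):
    c=load(f'c5_{n}.npz');P=cloud(c);Y=np.radians(.8)
    q=P[c['depth']>0];e=np.array([.5533,.074]);R=np.array([[np.cos(Y),np.sin(Y)],[-np.sin(Y),np.cos(Y)]])
    l=(q[:,:2]-e)@R.T;l=np.c_[l[:,0],l[:,1]+.110,q[:,2]]-[0,-.112,.085]
    m=(abs(l[:,1])<.035)&(abs(l[:,0])<.05)&(abs(l[:,2])<.045);l=l[m]
    u=l[:,0]*np.cos(np.radians(35))+l[:,2]*np.sin(np.radians(35));v=-l[:,0]*np.sin(np.radians(35))+l[:,2]*np.cos(np.radians(35))
    print(n,len(l),'u pct',np.percentile(u,[2,20,50,80,98]).round(4),'v',np.percentile(v,[2,20,50,80,98]).round(4),'x',np.percentile(l[:,0],[1,99]),'z',np.percentile(l[:,2],[1,99]))
E
```

```text
9.25 [0.55269    0.07330455 0.3180656 ] [[-1.0, -0.013, 0.009], [-0.013, 1.0, 0.0], [-0.009, 0.0, -1.0]] [ 0.13397275 -0.44827184 -0.40994627]
scene 145 u pct [-0.0355 -0.0147 -0.0064  0.0033  0.0092] v [0.0002 0.0079 0.0119 0.0154 0.0198] x [-0.03201329  0.00367511] z [-0.01986408  0.01877075]
side 147 u pct [-0.0359 -0.0262 -0.0054  0.0066  0.0104] v [-0.0069  0.0016  0.009   0.0116  0.0148] x [-0.03185978  0.01185683] z [-0.02533736  0.01546927]
```

View pics/h.png

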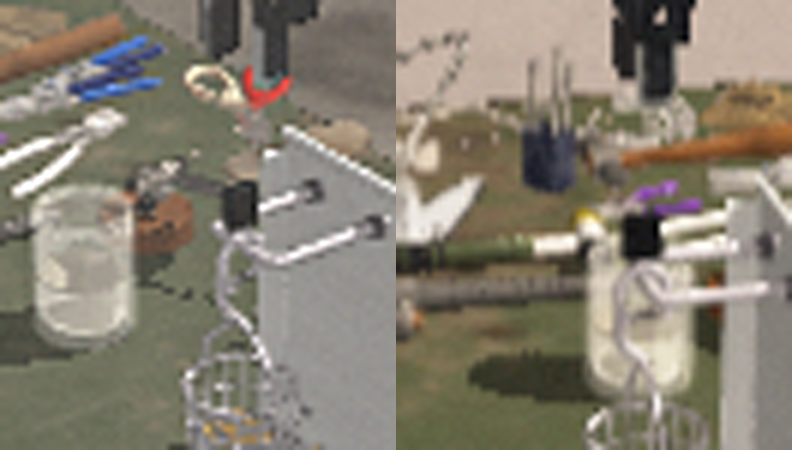

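The basket hangs by its hook on the bar, seen at scene crop (240,235) and side crop (640,270). Now I go over the gun, with the tool turned.

>>> jog_arm(
  motion=[
    [[0.04,0,-0.01,0,5],[0.04,0,-0.025,0,12],[0.05,0.001,-0.045,0,19],[0.06,0.002,-0.065,0,26],[0.07,0.003,-0.085,0,33],[0.07,0.004,-0.105,0,40],[0.07,0.005,-0.125,0,47],[0.07,0.006,-0.145,0,54],[0.07,0.006,-0.165,0,61],[0.07,0.006,-0.185,0,68],[0.07,0.006,-0.2,0,75],[0.07,0.006,-0.215,0,82],[0.07,0.006,-0.221,0,88],[0.07,0.006,-0.221,0,90],[0.07,0.006,-0.221,0,90],[0.07,0.006,-0.221,0,90]],
  ],
)

```text
time_s: 10.68
ee_pos: [0.5471, -0.1476, 0.3105]
ee_rot: [[-0.014, 1.0, -0.003], [1.0, 0.014, 0.001], [0.001, -0.003, -1.0]]
wrist_force: [0.0, 0.5, -0.5]
gripper_width: 0.07
grip_force: 0.0
```

```bash
python3 - <<'E'
from rig import robot
from h import *
st=robot.get_state();print(st['time_s'],st['ee_pos'],np.round(st['ee_rot'],4).tolist(),st['wrist_force'],st['joint_positions'])
c=robot.capture('wrist');np.savez('c6_wrist',**c)
pts={'grip':[.5564,-.148,.085],'leverUp':[.5276,-.148,.075],'body+75':[.5554,-.073,.085]}
for k,p in pts.items():print(k,proj(c,p)[0])
P=cloud(c);q=P[(c['depth']>0)&(abs(P[...,0]-.55)<.07)&(P[...,1]>-.22)&(P[...,1]<-.04)&(P[...,2]>.03)]
for y in np.arange(-.21,-.04,.015):
    r=q[abs(q[:,1]-y)<.005]
    if len(r):print(round(y,3),len(r),'x',r[:,0].min().round(4),r[:,0].max().round(4),'ztop',r[:,2].max().round(4),'x@top',r[r[:,2].argmax(),0].round(4),'z@xmin',r[r[:,0].argmin(),2].round(4))
cv2.imwrite('pics/i.png',cv2.resize(c['color'],(768,576)))
E
```

```text
10.6833 [ 0.54705268 -0.14764511  0.31050974] [[-0.014, 0.9999, -0.0034], [0.9999, 0.014, 0.0013], [0.0014, -0.0033, -1.0]] [ 0.04514478  0.51880424 -0.51408004] [-2.05330754e+01 -5.48235832e+00  9.97138303e+01  2.59750762e-03
  8.59751838e+01 -2.13366029e+01]
grip [267.17017924 167.80700591]
leverUp [244.23157285 165.96509784]
body+75 [267.58489396 104.65801934]
-0.21 81 x 0.5496 0.5652 ztop 0.0943 x@top 0.5572 z@xmin 0.0894
-0.195 125 x 0.5469 0.5674 ztop 0.0962 x@top 0.5545 z@xmin 0.084
-0.18 216 x 0.5217 0.5696 ztop 0.1001 x@top 0.5588 z@xmin 0.0695
-0.165 277 x 0.4918 0.5703 ztop 0.3804 x@top 0.4925 z@xmin 0.3783
-0.15 5010 x 0.4822 0.6148 ztop 0.3941 x@top 0.4925 z@xmin 0.3764
-0.135 25195 x 0.48 0.6157 ztop 0.4053 x@top 0.5233 z@xmin 0.3928
-0.12 256 x 0.5312 0.5691 ztop 0.1 x@top 0.5554 z@xmin 0.0773
-0.105 259 x 0.5336 0.5686 ztop 0.1003 x@top 0.5527 z@xmin 0.0781
-0.09 265 x 0.5324 0.5695 ztop 0.1002 x@top 0.5547 z@xmin 0.0802
-0.075 296 x 0.5312 0.6199 ztop 0.1023 x@top 0.5576 z@xmin 0.0809
-0.06 334 x 0.5395 0.6195 ztop 0.1026 x@top 0.5542 z@xmin 0.0876
-0.045 86 x 0.5496 0.5611 ztop 0.092 x@top 0.5541 z@xmin 0.0836
```

View pics/i.png

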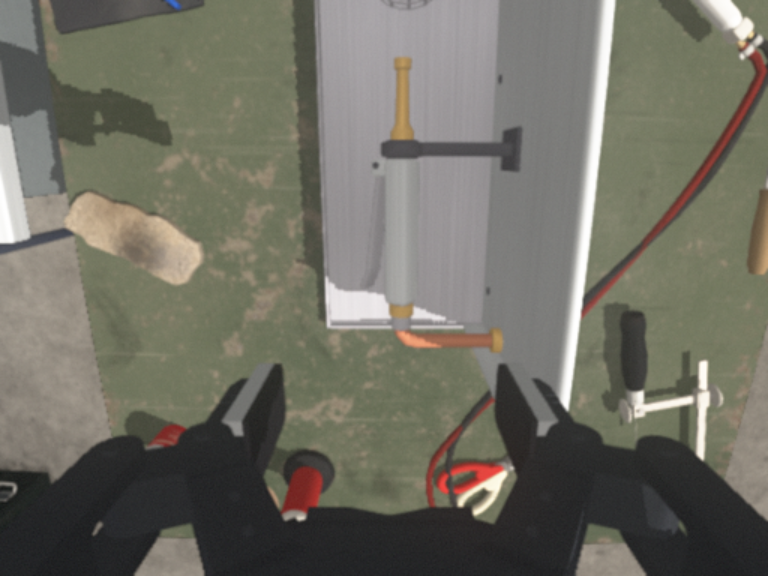

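The gun body runs at (400,160–310), with the lever to its left at about (370,240). Fingers straddle both; I descend.

>>> jog_arm(
  motion=[
    [[0.07,0,0,0.03,0],[0.07,0,0,0.06,0],[0.07,0,0,0.09,0],[0.07,0,0,0.12,0],[0.07,0,0,0.15,0],[0.07,0,0,0.175,0],[0.07,0,0.001,0.195,0],[0.07,0,0.001,0.215,0],[0.07,0,0.001,0.235,0],[0.07,0,0.001,0.25,0],[0.07,0,0.001,0.255,0],[0.07,0,0.001,0.255,0],[0.07,0,0.001,0.255,0]],
  ],
)

```text
time_s: 11.82
ee_pos: [0.5489, -0.1476, 0.058]
ee_rot: [[-0.014, 1.0, 0.0], [1.0, 0.014, 0.0], [0.0, 0.0, -1.0]]
wrist_force: [0.8, 0.6, 1.0]
gripper_width: 0.0702
grip_force: 0.0
```

>>> jog_arm(
  motion=[
    [[0.07,0,0.004,0,0],[0.07,0,0.007,0,0],[0.07,0,0.009,0,0],[0.07,0,0.01,0,0],[0.07,0,0.01,0,0],[0.07,0,0.01,0,0]],
  ],
)

```text
time_s: 12.32
ee_pos: [0.559, -0.1477, 0.0581]
ee_rot: [[-0.013, 1.0, 0.0], [1.0, 0.013, -0.0], [-0.0, 0.0, -1.0]]
wrist_force: [0.0, 0.9, -0.3]
gripper_width: 0.0701
grip_force: 0.0
```

>>> jog_arm(
  motion=[
    [[0.07,0,0.001,0,0],[0.07,0,0.002,0,0],[0.07,0,0.002,0,0]],
  ],
)

```text
time_s: 12.57
ee_pos: [0.5609, -0.1477, 0.0578]
ee_rot: [[-0.013, 1.0, 0.0], [1.0, 0.013, 0.0], [0.0, 0.0, -1.0]]
wrist_force: [-0.5, 0.3, 0.6]
gripper_width: 0.07
grip_force: 0.0
```

>>> jog_arm(
  motion=[
    [[0.07,0,0.001,0,0],[0.07,0,0.0015,0,0],[0.07,0,0.0015,0,0]],
  ],
)

```text
time_s: 12.82
ee_pos: [0.5616, -0.1476, 0.0575]
ee_rot: [[-0.013, 1.0, -0.002], [1.0, 0.013, 0.0], [0.0, -0.002, -1.0]]
wrist_force: [-3.4, -0.9, 0.9]
gripper_width: 0.0698
grip_force: 1.4
```

>>> jog_arm(
  motion=[
    [[0.07,0,0.001,0,0],[0.07,0,0.0015,0,0],[0.07,0,0.0015,0,0]],
  ],
)

```text
time_s: 13.07
ee_pos: [0.5632, -0.1478, 0.0579]
ee_rot: [[-0.013, 1.0, -0.002], [1.0, 0.013, -0.0], [-0.0, -0.002, -1.0]]
wrist_force: [-4.6, -1.2, 2.6]
gripper_width: 0.0703
grip_force: 2.5
```

Contact is found. On to the pressure point along u.

>>> jog_arm(
  motion=[
    [[0.07,0,0.0015,-0.001,0],[0.07,0,0.003,-0.002,0],[0.07,0,0.0038,-0.0025,0],[0.07,0,0.0038,-0.0025,0]],
  ],
)

```text
time_s: 13.4
ee_pos: [0.5669, -0.1482, 0.0605]
ee_rot: [[-0.014, 1.0, -0.002], [1.0, 0.014, -0.001], [-0.001, -0.002, -1.0]]
wrist_force: [-6.5, -3.0, 3.3]
gripper_width: 0.0703
grip_force: 3.0
```

>>> jog_arm(
  motion=[
    [[0.07,0,0.001,-0.0004,0],[0.07,0,0.001,-0.0004,0]],
  ],
)

```text
time_s: 13.57
ee_pos: [0.5677, -0.1482, 0.0608]
ee_rot: [[-0.014, 1.0, -0.003], [1.0, 0.014, -0.001], [-0.001, -0.003, -1.0]]
wrist_force: [-6.8, -2.2, 4.1]
gripper_width: 0.0701
grip_force: 3.3
```

>>> jog_arm(
  motion=[
    [[0.07,0,0.001,-0.0004,0],[0.07,0,0.001,-0.0004,0]],
  ],
)

```text
time_s: 13.73
ee_pos: [0.5682, -0.1482, 0.061]
ee_rot: [[-0.014, 1.0, -0.004], [1.0, 0.014, -0.001], [-0.001, -0.004, -1.0]]
wrist_force: [-6.6, -1.7, 3.6]
gripper_width: 0.0698
grip_force: 3.8
```

>>> jog_arm(
  motion=[
    [[0.07,0,0.001,-0.0005,0],[0.07,0,0.001,-0.0005,0],[0.07,0,0.001,-0.0005,0]],
  ],
)

```text
time_s: 13.98
ee_pos: [0.5684, -0.1481, 0.061]
ee_rot: [[-0.014, 1.0, -0.006], [1.0, 0.014, -0.001], [-0.001, -0.006, -1.0]]
wrist_force: [-9.9, -3.9, 4.2]
gripper_width: 0.0698
grip_force: 4.6
```

At the pressure point (force rises, motion stops). Hold there.

>>> jog_arm(
  motion=[
    [[0.07,0,0,0,0],[0.07,0,0,0,0],[0.07,0,0,0,0],[0.07,0,0,0,0],[0.07,0,0,0,0],[0.07,0,0,0,0],[0.07,0,0,0,0],[0.07,0,0,0,0],[0.07,0,0,0,0]],
  ],
)

```text
time_s: 14.73
ee_pos: [0.5684, -0.1481, 0.061]
ee_rot: [[-0.014, 1.0, -0.006], [1.0, 0.014, -0.001], [-0.001, -0.006, -1.0]]
wrist_force: [-10.3, -3.6, 4.5]
gripper_width: 0.07
grip_force: 4.6
```

>>> jog_arm(
  motion=[
    [[0.07,0,0.004,-0.0015,0],[0.07,0,0.008,-0.004,0],[0.07,0,0.011,-0.0045,0]],
  ],
)

```text
time_s: 14.98
ee_pos: [0.5704, -0.1478, 0.0617]
ee_rot: [[-0.014, 0.999, -0.029], [1.0, 0.014, 0.001], [0.002, -0.029, -1.0]]
wrist_force: [-57.4, -5.4, 17.4]
gripper_width: 0.0698
grip_force: 9.1
```

Force is unexpectedly high; I check where it acts before anything else (clock is standing).

```bash
python3 - <<'E'
from rig import robot
from h import *
st=robot.get_state();print({k:np.round(v,4).tolist() for k,v in st.items()})
c=robot.capture('scene');np.savez('c7_scene',**c)
d=robot.capture('side');np.savez('c7_side',**d)
cv2.imwrite('pics/j.png',np.hstack([crop(c,250,120,100,110,3.9),crop(d,250,130,100,110,3.9)]))
E
```

```text
{'time_s': 14.9833, 'joint_positions': [-19.5187, 9.8353, 108.8949, -0.5423, 62.8349, -20.0661], 'dq': [0.5043, 2.6332, -2.709, -1.4589, 5.9003, 1.1047], 'tau': [11.9319, -33.6666, -48.9379, 4.2821, -8.8247, -0.1849], 'ee_pos': [0.5704, -0.1478, 0.0617], 'ee_rot': [[-0.014, 0.9995, -0.0285], [0.9999, 0.014, 0.0012], [0.0016, -0.0285, -0.9996]], 'wrist_force': [-57.3987, -5.3656, 17.4126], 'wrist_torque': [-1.0938, 4.1276, -0.0865], 'grip_force': 9.1173, 'gripper_width': 0.0698}
```

View pics/j.png

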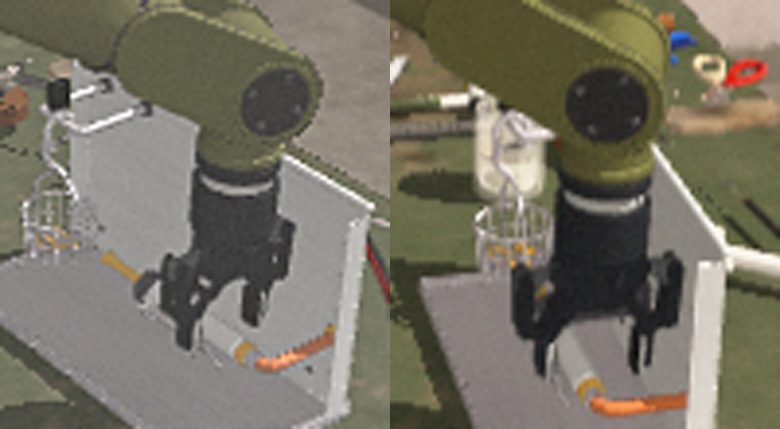

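The last picture shows the back finger's knuckle at side (680,275) right against the splash sheet: the wide-open linkage touches it, not the lever. I back off at once and will redo the blow from the start with a narrow, two-finger squeeze.

>>> jog_arm(
  motion=[
    [[0.07,0,-0.012,0.004,0],[0.07,0,-0.022,0.005,0],[0.07,0,-0.028,0.005,0],[0.07,0,-0.028,0.005,0],[0.07,0,-0.028,0.005,0]],
  ],
)

```text
time_s: 15.5
ee_pos: [0.5547, -0.1479, 0.0622]
ee_rot: [[-0.013, 1.0, 0.003], [1.0, 0.013, -0.001], [-0.001, 0.003, -1.0]]
wrist_force: [-0.4, -0.1, -0.2]
gripper_width: 0.0699
grip_force: 0.0
```

>>> jog_arm(
  motion=[
    [[0.065,0,-0.0015,0.001,0],[0.06,0,-0.003,0.002,0],[0.055,0,-0.005,0.003,0],[0.05,0,-0.0065,0.003,0],[0.05,0,-0.0065,0.003,0],[0.05,0,-0.0065,0.003,0]],
  ],
)

```text
time_s: 16.0
ee_pos: [0.547, -0.1478, 0.0581]
ee_rot: [[-0.013, 1.0, -0.0], [1.0, 0.013, 0.0], [0.0, -0.0, -1.0]]
wrist_force: [-0.1, 0.1, -0.0]
gripper_width: 0.0501
grip_force: 0.0
```

>>> jog_arm(
  motion=[
    [[0.047,0,0,0,0],[0.045,0,0,0,0],[0.045,0,0,0,0],[0.045,0,0,0,0]],
  ],
)

```text
time_s: 16.33
ee_pos: [0.5488, -0.1479, 0.0588]
ee_rot: [[-0.013, 1.0, 0.004], [1.0, 0.013, -0.0], [-0.0, 0.004, -1.0]]
wrist_force: [4.8, 1.3, -1.8]
gripper_width: 0.0454
grip_force: 3.2
```

>>> jog_arm(
  motion=[
    [[0.044,0,0.0022,-0.0005,0],[0.042,0,0.0032,-0.0015,0],[0.04,0,0.0042,-0.0025,0]],
  ],
)

```text
time_s: 16.58
ee_pos: [0.5512, -0.1479, 0.0606]
ee_rot: [[-0.013, 1.0, -0.001], [1.0, 0.013, -0.0], [-0.0, -0.001, -1.0]]
wrist_force: [-1.0, -1.4, -1.2]
gripper_width: 0.0401
grip_force: 5.0
```

>>> jog_arm(
  motion=[
    [[0.0392,0,0.0004,-0.0005,0],[0.0387,0,0.0007,-0.0007,0]],
  ],
)

```text
time_s: 16.75
ee_pos: [0.5517, -0.148, 0.0611]
ee_rot: [[-0.013, 1.0, -0.001], [1.0, 0.013, -0.0], [-0.0, -0.001, -1.0]]
wrist_force: [0.9, -2.0, -1.2]
gripper_width: 0.0391
grip_force: 7.6
```

>>> jog_arm(
  motion=[
    [[0.0382,0,0.0003,-0.0002,0],[0.0382,0,0.0003,-0.0002,0]],
  ],
)

```text
time_s: 16.92
ee_pos: [0.552, -0.1479, 0.0613]
ee_rot: [[-0.013, 1.0, -0.001], [1.0, 0.013, -0.0], [-0.0, -0.001, -1.0]]
wrist_force: [0.1, -2.3, -0.8]
gripper_width: 0.0382
grip_force: 7.6
```

>>> jog_arm(
  motion=[
    [[0.0377,0,0.0003,-0.0002,0],[0.0377,0,0.0003,-0.0002,0]],
  ],
)

```text
time_s: 17.08
ee_pos: [0.5522, -0.1479, 0.0616]
ee_rot: [[-0.013, 1.0, -0.001], [1.0, 0.013, -0.0], [-0.0, -0.001, -1.0]]
wrist_force: [-0.8, -1.9, 0.2]
gripper_width: 0.0377
grip_force: 7.8
```

>>> jog_arm(
  motion=[
    [[0.0371,0,0.0003,-0.0002,0],[0.0371,0,0.0003,-0.0002,0]],
  ],
)

```text
time_s: 17.25
ee_pos: [0.5524, -0.1479, 0.0617]
ee_rot: [[-0.013, 1.0, -0.001], [1.0, 0.013, -0.0], [-0.0, -0.001, -1.0]]
wrist_force: [-1.2, -3.7, -0.4]
gripper_width: 0.0374
grip_force: 11.8
```

>>> jog_arm(
  motion=[
    [[0.0373,0,0,0,0],[0.0373,0,0,0,0],[0.0373,0,0,0,0]],
  ],
)

```text
time_s: 17.5
ee_pos: [0.5524, -0.1479, 0.0617]
ee_rot: [[-0.013, 1.0, -0.001], [1.0, 0.013, -0.0], [-0.0, -0.001, -1.0]]
wrist_force: [-2.3, -3.4, -0.0]
gripper_width: 0.0373
grip_force: 11.5
```

Stable at the pressure point; hold for the rest of the second, then squeeze on.

>>> jog_arm(
  motion=[
    [[0.0373,0,0,0,0],[0.0373,0,0,0,0],[0.0373,0,0,0,0],[0.0373,0,0,0,0],[0.0373,0,0,0,0],[0.0373,0,0,0,0],[0.0373,0,0,0,0],[0.0373,0,0,0,0]],
  ],
)

```text
time_s: 18.17
ee_pos: [0.5524, -0.1479, 0.0617]
ee_rot: [[-0.013, 1.0, -0.001], [1.0, 0.013, -0.0], [-0.0, -0.001, -1.0]]
wrist_force: [-3.9, -4.0, -1.0]
gripper_width: 0.0374
grip_force: 11.4
```

>>> jog_arm(
  motion=[
    [[0.034,0,0.0014,-0.001,0],[0.031,0,0.0028,-0.002,0],[0.028,0,0.003,-0.0025,0]],
  ],
)

```text
time_s: 18.42
ee_pos: [0.5551, -0.1478, 0.063]
ee_rot: [[-0.014, 1.0, -0.002], [1.0, 0.014, -0.0], [-0.0, -0.002, -1.0]]
wrist_force: [-0.9, -5.1, -8.9]
gripper_width: 0.0291
grip_force: 59.8
```

At the stop with full grip force. Hold, then release.

>>> jog_arm(
  motion=[
    [[0.028,0,0,0,0],[0.028,0,0,0,0],[0.028,0,0,0,0],[0.028,0,0,0,0],[0.028,0,0,0,0],[0.028,0,0,0,0],[0.028,0,0,0,0],[0.028,0,0,0,0],[0.028,0,0,0,0],[0.06,-0.0,-0.003,0.0,0],[0.06,0,-0.005,0,0],[0.06,0,-0.006,0,0],[0.06,0,-0.006,0,0],[0.06,0,-0.006,0,0]],
  ],
)

```text
time_s: 19.58
ee_pos: [0.5512, -0.1477, 0.0657]
ee_rot: [[-0.013, 1.0, 0.003], [1.0, 0.013, -0.0], [-0.0, 0.003, -1.0]]
wrist_force: [-0.9, -0.4, -0.3]
gripper_width: 0.0598
grip_force: 0.0
```

>>> jog_arm(
  motion=[
    [[0.06,0,-0.001,-0.01,0],[0.06,0,-0.001,-0.03,0],[0.06,0,-0.001,-0.06,0],[0.06,0,-0.001,-0.09,0],[0.06,0,-0.001,-0.12,0],[0.06,0,-0.001,-0.15,0],[0.06,0,-0.001,-0.18,0],[0.06,0,-0.001,-0.21,0],[0.06,0,-0.001,-0.24,0],[0.06,0,-0.001,-0.25,0],[0.06,0,-0.001,-0.25,0],[0.06,0,-0.001,-0.25,0]],
  ],
)

```text
time_s: 20.58
ee_pos: [0.5489, -0.1477, 0.3147]
ee_rot: [[-0.013, 1.0, 0.001], [1.0, 0.013, -0.0], [-0.0, 0.001, -1.0]]
wrist_force: [0.1, -0.2, -0.8]
gripper_width: 0.0597
grip_force: 0.0
```

```bash
python3 - <<'E'
from rig import robot
from h import *
st=robot.get_state();print(st['time_s'],st['ee_pos'],st['wrist_force'])
a=load('c5_side.npz');d=robot.capture('side');w=robot.capture('wrist');b=load('c6_wrist.npz')
x=np.s_[115:190,240:306];print('basket diff',cv2.absdiff(a['color'][x],d['color'][x]).mean())
P=cloud(d);q=P[(d['depth']>0)&(abs(P[...,0]-.55)<.02)&(abs(P[...,1]-.074)<.02)&(P[...,2]>.205)&(P[...,2]<.27)]
print('grip',len(q),q.min(0),q.max(0))
for c in(b,w):
    P=cloud(c);m=(c['depth']>0)&(P[...,2]>.04)&(P[...,2]<.11);q=P[m]
    print([q[(abs(q[:,1]-y)<.004)&(abs(q[:,0]-.55)<.06)][:,0].min().round(4) for y in(-.18,-.12,-.1)])
E
```

```text
20.5833 [ 0.54893663 -0.14771925  0.31470878] [ 0.11787615 -0.21834183 -0.75891623]
basket diff 20.222356902356903
grip 62 [0.53746127 0.05517284 0.20523457] [0.56374453 0.07723993 0.2476675 ]
[np.float64(0.5217), np.float64(0.5312), np.float64(0.5336)]
[np.float64(0.5218), np.float64(0.5314), np.float64(0.5339)]
```

```bash
python3 -c "
from rig import robot
print(robot.close_job())"
```

```text
the job is handed in; nothing more can be done
None
```

The job is handed in: the basket hangs on the eye and the gun got a full first-stage and second-stage squeeze of about 1 s each, then sprang back. A first try was broken off when the gripper knuckle hit the splash sheet (57 N at the wrist, perhaps about 40 N on the sheet, so possibly over the limit), and I did not confirm the gate was shut.

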